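# Plug the timer relay into the empty latched socket

### The job

Take the tall timer relay standing loose on the bench and plug it into the empty socket on the rail: holding it in the gripper, press it straight down past the socket's spring latch until its foot sits fully home on the socket floor and the latch has snapped back over its foot. Then let go and back away, leaving the loose spare contactor standing where it is.

Things in the scene. Friction and masses are not known exactly. Their poses are not given: they have to be found in the camera images.
- timer_centre (a point): Centre, 40 mm above the underside, of the loose upright timer relay, 0.15 kg, 80 mm tall; z up. Black foot 60 (its x) x 46 (y) x 20 mm high; on it a white block 38 (x) x 30 (y) x 60 mm with a round black dial on top. Foot sticks out 11 mm past the block at both x ends for the latch. Grasp the block across its 30 mm (along y), pads 15 to 25 mm above this point. Fits either way round.
- socket_floor (a point): Centre of the slot floor of the empty grey socket, one of three in a row, 115 mm apart; the others hold fixed relays up to 80 mm tall. 16 mm above the bench; x along the slot, away from the robot, a latch hook at each x end; z up. Slot 72 (x) x 64 (y) mm, walls 10 mm high; lips on the y sides flare 9 mm out, to 18 mm above the floor. Relay's x goes along this x; seated centre 40 mm above.
- latch (a joint): Spring latch of the empty socket, m: two linked steel hooks, 24 mm wide, at the x ends of the slot; 0 closed, 0.014 pushed fully outward. Closed, each reaches 12 mm into the slot; underside 23 mm, top of its steep slope 63 mm above the floor. The foot pressed straight down (about 9 N, up to 20 N off-centre) wedges both open; with the foot home they spring back to 0 over it. Keep fingers off the x ends.
- contactor_centre (a point): Centre, 25 mm above the bench, of the loose spare contactor, a bystander: squat, 50 mm tall, like foot 60 x 46 mm, white block 38 x 40 mm with six steel screw heads on top, 0.25 kg. Leave it where it stands.
Not all that is in view belongs to the job. What is shaped like the part that bears timer_centre but blue or pink is not meant.

How it is judged:
On the way, in this order (a step that is already met when the one before it is completed fails the run):
1. the timer relay is lifted clear of the bench (height (world z) of timer_centre above 0.065 m), for 0.1 s.
2. pressed by the gripper, the relay's foot pushes the latch open (value of joint latch above 0.004 m and horizontal distance between timer_centre and socket_floor below 0.015 m and contact force between the fingers and timer above 1 N).
At the end, for the whole second after the job is handed in: The timer relay stands upright (within about 7 degrees) in the empty socket, its foot on the slot floor (within 4 mm) and its centre within 12 mm of the slot's centre, at rest, the latch back within 3 mm of closed, and the spare contactor within 30 mm of where it stood (z of timer_centre in the frame of socket_floor between 0.036 and 0.044 m and horizontal distance between timer_centre and socket_floor below 0.012 m and angle between timer_centre's own z axis and vertical below 0.12 rad and value of joint latch below 0.003 m and linear speed of timer below 0.02 m/s and distance of contactor_centre from where it was at the start of the episode below 0.03 m); the robot touches nothing.
It fails at once if the spare contactor is moved more than 30 mm or knocked over (distance of contactor_centre from where it was at the start of the episode above 0.03 m or angle between contactor_centre's own z axis and vertical above 0.5 rad).
It also fails if it takes over 42 s, if anything falls off the work surface, if the arm or the gripper's body presses on something with over 40 N, if the wrist force passes 120 N, or if a joint passes its speed limit or range.

### The arm

A 6-joint arm with a two-finger parallel gripper is mounted at the origin on the work surface. World frame = base frame: x ahead of the robot, y to its left, z up, the work surface at z = 0. Lengths are in m, angles in rad, forces in N, time in s.
With the tool pointing down it reaches from about 0.275 to 0.775 m from the base axis. Payload 14.6 kg.
Tool frame: the origin (TCP) lies between the finger pads; the fingertips stand 19 mm ahead of it and the grasp point (between the pads) is the TCP (robot.tips_ahead is the distance from the TCP to the fingertips, in m); z points along the fingers, y is the line along which they close (so a half turn about z gives the same grasp; the last joint's range is limited). The gripper opens to 85 mm and grips with 20 to 120 N. Pads are 22 mm wide; open, the fingers measure 114 mm over their backs; the gripper's body (76 mm by 85 mm) begins 54 mm behind the grasp point. The pads swing forward as they close: fully open they stand 13 mm farther back than shut.
Start: joints at [-1.498, 0.263, -0.048, 1.259, 0, 1.415], TCP at [0.119, -0.511, 0.25] pointing down, gripper open.
Joint ranges: [-2.65, 2.65], [-0.89, 1.7], [-1.18, 1.37], [-2.13, 2.11], [-1.35, 1.29], [-3.14, 3.14]. Speed limits (rad/s): [1.89, 1.89, 2.57, 2.79, 3.14, 3.14].

### API

Orientations are given as a rotation vector (axis times angle).
In Python, from bench import observe, eyes, workorder, robot gives the robot as it stands.
- The arm moves only by the shell command python3 -m pendant 'ROWS' [OPENING] [FORCE]. ROWS is JSON, a list of rows, each a list of 6 numbers: the shift along the tool's x, y, z in m, then the turn, a rotation vector about the tool's x, y, z in degrees. A call has 1 to 12 rows; each row shifts and turns the commanded pose from where the row before left it, along the tool's axes as they then stand; what a row does not reach is not made up. A row lasts 1/8 s, in which the tool goes at most 62.5 mm and 10.7 degrees, less where a joint would pass 70% of its speed; a pose out of reach is approached as far as the arm can. A call with a gripper value outside its range is refused whole. OPENING is the gripper command: -1 is fully open, 1 is shut, values between are in proportion, set as the call begins (- or left out, the last holds). The fingers move at their own pace and stop on an object; FORCE is the grip in N (left out, the last holds). Time passes only in rows, so rows that do not move let the fingers close. It gives the time, the measured TCP pose, the force, the opening and the grip force at its end, in the units of the state.
- observe(): the state, without advancing time (a new reading comes with each control period).
- eyes.read_camera(name): name is "scene" or "top" or "wrist"; returns the picture (480x640x3 uint8, red, green, blue); there is no depth.
- eyes.camera_model(name): a dict with "mtx" (3x3 intrinsics, pixels), "world_to_cam" (4x4, takes a point from world to camera coordinates). Camera axes: x right, y down, z forward; pixel columns grow to the right and rows downward; lengths in m; the calibration is good to about 2 mm. The wrist camera is an equidistant fisheye: a pixel r from the principal point sees the ray r / f radians off the axis. A picture is of the moment at which its call begins: read the wrist's pose just before it. camera_model takes no time and is no camera call; for the wrist camera it gives the pose at the moment of the call.
- workorder.finish_job(): hands the job in; it is judged then, once.
Trained networks look in the newest picture that a camera, given by its name, has taken for a name from the list of things; names that differ only in an ending like _2 or _b are one class to them, and where a whole thing is asked for, a point or a joint stands for the part that bears it (a point fixed in the world has none). Each returns a list of dicts, best first, with "conf" (0 to 1); they miss things now and then, are a little off and sometimes report something else, mostly with a low value. They report only what shows in the picture. A call takes as long as a camera call. They do not tell look-alikes from the thing itself.
- eyes.find_in(thing, camera): "xyz" ([x, y, z] in m, in the coordinates of the camera as it stood for that picture, good to about 4 mm: the middle of the surface that is visible of it).
- eyes.silhouettes(thing, camera): "pixels" (480x640 bool, what is visible of it).
- eyes.tip_of(thing, camera): "xyz" ([x, y, z] in m, in the coordinates of the camera as it stood for that picture, good to about 4 mm: a listed point, or the origin of a listed thing).
The state is a dict: "time_s": time; "joint_positions": joint angles; "dq": joint speeds; "joint_efforts": joint torques, N m; "position": TCP position; "ee_rot": TCP orientation; "ft_force": force on the tool from outside, world axes, zero at the start; "ft_torque": the same for the moment, N m; "opening": finger opening in m; "finger_force": force on a finger pad.
Only numpy, scipy, OpenCV 4.12 (cv2) and the standard library are available. Lean on these libraries where they do the work, as an engineer would, in place of code of your own. Each camera call takes 0.05 s, during which the arm holds its last target. There are 200 camera calls.

## Working session

There is one attempt and no reset: what is moved stays moved. The work goes in short steps, Python scripts to look and compute and a shell command to move; the robot and the scene stay as the last step left them, time stands still between calls to the robot, and variables do not carry over. Pictures are saved under pics/ and viewed, at most 10 in all, crops included, and the job is handed in when it is done.

```bash
mkdir -p pics
cat > h.py <<'E'
from bench import observe, eyes, workorder, robot
import numpy as np, cv2
def world(p,cam,M=None):
    M=eyes.camera_model(cam)["world_to_cam"] if M is None else M
    return (np.linalg.inv(np.array(M))@np.r_[p,1])[:3]
def proj(P,cam):
    m=eyes.camera_model(cam);c=(np.array(m["world_to_cam"])@np.r_[P,1])[:3];u=np.array(m["mtx"])@c;return u[:2]/u[2]
E
python3 - <<'E'
from h import *
for c in ("top","scene"):
    im=eyes.read_camera(c);cv2.imwrite(f"pics/{c}0.png",im[...,::-1])
    for t in ("timer_centre","socket_floor","contactor_centre","latch"):
        for d in eyes.tip_of(t,c)[:5]:
            w=world(d["xyz"],c);print(c,t,round(d["conf"],2),w.round(3),proj(w,c).round())
s=observe();print(s["time_s"],s["position"],s["ee_rot"],s["opening"])
E
```

```text
top timer_centre 0.95 [0.356 0.054 0.043] [311. 317.]
top timer_centre 0.78 [0.451 0.146 0.042] [259. 264.]
top timer_centre 0.73 [0.557 0.235 0.04 ] [210. 207.]
top timer_centre 0.72 [0.325 0.161 0.038] [251. 335.]
top timer_centre 0.66 [0.452 0.015 0.036] [332. 262.]
top socket_floor 0.96 [ 0.631 -0.038  0.015] [358. 167.]
top contactor_centre 0.92 [ 0.437 -0.098  0.031] [394. 270.]Traceback (most recent call last):
  File "<stdin>", line 5, in <module>
ValueError: it knows: contactor_centre, socket_floor, timer_centre
```

Run:
```python
from h import *
for c in ("scene",):
    im=eyes.read_camera(c);cv2.imwrite(f"pics/{c}0.png",im[...,::-1])
    for t in ("timer_centre","socket_floor","contactor_centre"):
        for d in eyes.tip_of(t,c)[:5]:
            w=world(d["xyz"],c);print(c,t,round(d["conf"],2),w.round(3),proj(w,c).round())
s=observe();print(s["time_s"],s["position"],s["ee_rot"],s["opening"])
t=cv2.imread("pics/top0.png");cv2.imwrite("pics/top0c.png",cv2.resize(t[120:380,170:470],None,fx=2.3,fy=2.3,interpolation=cv2.INTER_CUBIC))
```

```text
scene timer_centre 0.96 [0.453 0.149 0.041] [384. 245.]
scene timer_centre 0.84 [0.557 0.23  0.04 ] [430. 294.]
scene timer_centre 0.77 [0.351 0.055 0.04 ] [340. 207.]
scene timer_centre 0.68 [0.454 0.008 0.041] [303. 235.]
scene timer_centre 0.55 [0.326 0.164 0.041] [399. 206.]
scene socket_floor 0.83 [ 0.63  -0.036  0.015] [250. 313.]
scene contactor_centre 0.84 [ 0.434 -0.099  0.025] [249. 228.]
0.4 [ 0.11855074 -0.51140014  0.25021688] [-3.12105743e+00 -3.57089121e-01  3.02295518e-05] 0.08543409049710814
```

View pics/top0c.png

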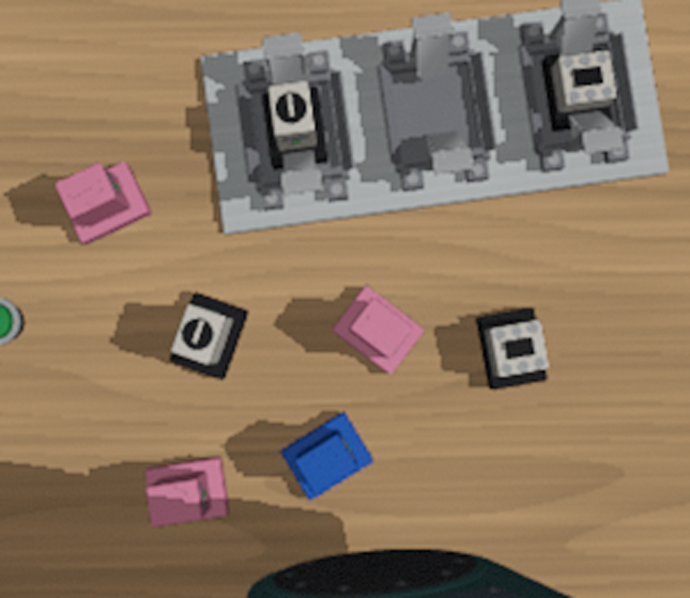

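View pics/scene0.png

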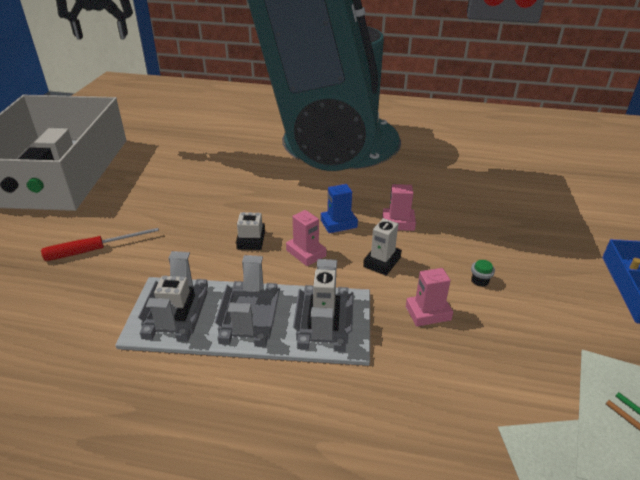

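Candidates in the top image: white timer with a black dial (259,264); pinks at (332,262), (210,207) and (251,335); blue at (311,317). The fixed white relay is on the rail at about (297,170). The enlarged crop confirms (259,264) is the loose white block on a black foot with a dial, so that is the timer. It stands at about (0.452, 0.147), yaw about -18°. The empty socket is the middle one, and the contactor is at (394,270).

I'll turn the tool first to keep joint 6 in range, then travel.

```bash
python3 -m pendant '[[0,0,0,0,0,-10],[0,0,0,0,0,-10],[0,0,0,0,0,-10],[0,0,0,0,0,-10],[0,0,0,0,0,-10],[0,0,0,0,0,-10],[0,0,0,0,0,-10],[0,0,0,0,0,-10],[0,0,0,0,0,-10],[0,0,0,0,0,-10],[0,0,0,0,0,-10],[0,0,0,0,0,-10]]' -1 30
python3 -m pendant '[[0,0,0,0,0,-10],[0,0,0,0,0,-10],[0,0,0,0,0,-9.4],[-0.008,0.0485,0,0,0,0],[-0.008,0.0485,0,0,0,0],[-0.008,0.0485,0,0,0,0],[-0.008,0.0485,0,0,0,0],[-0.008,0.0485,0,0,0,0],[-0.008,0.0485,0,0,0,0],[-0.008,0.0485,0,0,0,0],[-0.008,0.0485,0,0,0,0],[-0.008,0.0485,0,0,0,0]]'
python3 -m pendant '[[-0.008,0.0485,0,0,0,0],[-0.008,0.0485,0,0,0,0],[-0.008,0.0485,0,0,0,0],[-0.008,0.0485,0,0,0,0],[-0.008,0.0485,0,0,0,0],[0,0,0,0,0,0]]'
cat >> h.py <<'E'
from scipy.spatial.transform import Rotation as Rn
def ray(px,M,K):  # fisheye pixel -> world origin, dirs
    n=cv2.fisheye.undistortPoints(np.array(px,float).reshape(-1,1,2),np.array(K),np.zeros(4)).reshape(-1,2)
    T=np.linalg.inv(M); d=np.c_[n,np.ones(len(n))]@T[:3,:3].T
    return T[:3,3],d
def onplane(px,z,M,K):
    o,d=ray(px,M,K); return o+d*((z-o[2])/d[:,2])[:,None]
def wproj(P,M,K):
    r=cv2.Rodrigues(M[:3,:3])[0]
    return cv2.fisheye.projectPoints(np.array(P,float).reshape(-1,1,3),r,M[:3,3],np.array(K),np.zeros(4))[0].reshape(-1,2)
def look(name):
    m=eyes.camera_model("wrist");im=eyes.read_camera("wrist");cv2.imwrite(f"pics/{name}.png",im[...,::-1])
    return np.array(m["world_to_cam"]),np.array(m["mtx"]),im
def toolxy(w):
    s=observe();R=Rn.from_rotvec(s["ee_rot"]).as_matrix();p=np.array(s["position"])
    return R.T@(np.array(w)-p), np.degrees(np.arctan2(R[1,0],R[0,0])),p
E
python3 - <<'E'
from h import *
M,K,im=look("w1")
for t in ("timer_centre","socket_floor"):
    for d in eyes.tip_of(t,"wrist")[:4]:
        w=world(d["xyz"],"wrist",M);print(t,round(d["conf"],2),w.round(4),wproj(w,M,K).round(),toolxy(w)[0].round(4))
print(toolxy([0,0,0])[1:],observe()["time_s"],observe()["joint_positions"])
E
```

```text
time_s: 1.9
position: [0.1185, -0.5114, 0.2503]
ee_rot: [-1.243, -2.885, -0.0]
ft_force: [0.3, -0.4, -0.5]
opening: 0.0856
finger_force: 0.0
time_s: 3.4
position: [0.3193, -0.1155, 0.2505]
ee_rot: [0.48, 3.104, -0.001]
ft_force: [0.7, -0.7, 0.0]
opening: 0.0853
finger_force: 0.0
time_s: 4.15
position: [0.4308, 0.1045, 0.2499]
ee_rot: [-0.473, -3.105, -0.0]
ft_force: [-0.7, -0.9, -0.4]
opening: 0.0856
finger_force: 0.0
timer_centre 0.93 [0.4496 0.1479 0.0413] [[366. 212.]] [-0.0052  0.0495  0.2088]
timer_centre 0.84 [0.555  0.2342 0.0394] [[470. 283.]] [-0.0798  0.1635  0.2106]
timer_centre 0.82 [0.3253 0.1655 0.0433] [[346.  75.]] [0.1186 0.0289 0.2069]
timer_centre 0.74 [ 0.6284 -0.0387  0.0133] [[252. 388.]] [-0.2319 -0.0748  0.2367]
socket_floor 0.6 [ 0.6288 -0.0369  0.016 ] [[253. 389.]] [-0.2317 -0.0721  0.2342]
(np.float64(162.45087639389723), array([0.42972405, 0.1017979 , 0.25021923])) 4.3 [ 4.77912309e-02  1.20605724e-01 -2.34095799e-01  1.21649093e+00
 -1.78443213e-04  3.54081207e-01]
```

View pics/w1.png

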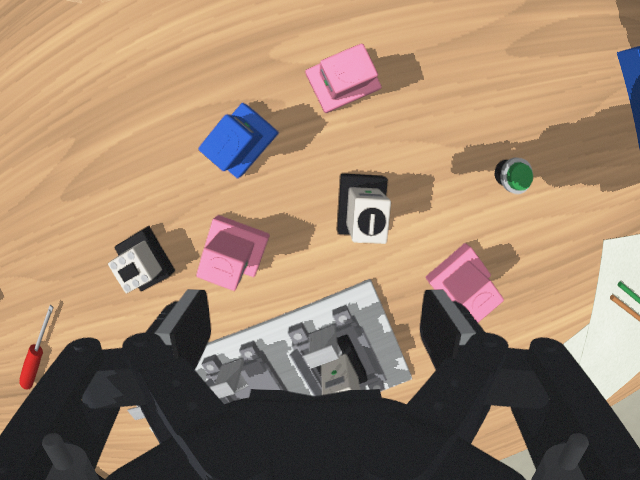

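The wrist view shows the timer at (366,210) with its dial at (372,221). The contactor is at (137,262), the rail lies below, and the timer is nearly aligned with the tool. Next I'll work out the yaws numerically.

Run:
```python
from h import *
m=eyes.camera_model("wrist");M=np.array(m["world_to_cam"]);K=np.array(m["mtx"])
def yaw(a,b): d=b-a; return np.degrees(np.arctan2(d[1],d[0]))
f=onplane([[341,174],[338,234],[387,177]],.02,M,K)
print("foot x",yaw(f[1],f[0]),"foot y",yaw(f[0],f[2]))
t=onplane([[351,193],[347,240],[389,195],[387,243]],.08,M,K)
print("top L",yaw(t[0],t[1]),"R",yaw(t[2],t[3]),"mean",t.mean(0),onplane([[372,221]],.08,M,K))
# dial centroid
im=cv2.imread("pics/w1.png",0)[205:238,355:389];n,l,s,c=cv2.connectedComponentsWithStats((im<110).astype(np.uint8));print(s,c+[355,205])
m=eyes.camera_model("top");T=np.linalg.inv(m["world_to_cam"]);K=np.array(m["mtx"])
def tp(px,z):
    d=T[:3,:3]@np.linalg.inv(K)@np.r_[px,1];return T[:3,3]+d*((z-T[2,3])/d[2])
c=lambda u,v:(170+(u+.5)/2.3-.5,120+(v+.5)/2.3-.5)
a,b,e=tp(c(222,232),.01),tp(c(667,172),.01),tp(c(203,56),.01)
print("rail",a,b,e,yaw(b,a)-90,yaw(a,e))
q=[tp(c(*p),.02) for p in [(197,295),(245,311),(224,377),(172,360)]];print("foot top",yaw(q[2],q[1]),yaw(q[1],q[0])-90)
print("dial",tp(c(198,334),.08),"fixed timer dial",tp(c(291,107),.096),"ctr box",tp(c(585,77),.066))
```

```text
foot x 160.54003466317005 foot y 69.57579968047587
top L -20.97747611306005 R -17.060888474098512 mean [0.44441954 0.1428559  0.08      ] [[0.44759575 0.14481769 0.08      ]]
[[  0   0  34  33 619]
 [  3   3  28  27 503]] [[371.65589661 221.43295638]
 [371.30815109 220.46719682]]
rail [0.53320909 0.13582049 0.01      ] [ 0.57765609 -0.23003477  0.01      ] [0.67989353 0.15071214 0.01      ] 6.926801266319245 5.796902880287721
foot top -18.091063275258787 -19.246170287631045
dial [0.44888551 0.14616008 0.08      ] fixed timer dial [0.61546996 0.07451046 0.096     ] ctr box [ 0.64316837 -0.15160911  0.066     ]
```

```bash
python3 -m pendant '[[-0.0048,0.0482,0,0,0,1.4],[0,0,0.04,0,0,0],[0,0,0.04,0,0,0],[0,0,0.04,0,0,0],[0,0,0,0,0,0],[0,0,0,0,0,0]]'
python3 - <<'E'
from h import *
M,K,im=look("w2")
for d in eyes.tip_of("timer_centre","wrist")[:2]:
    w=world(d["xyz"],"wrist",M);print(round(d["conf"],2),w.round(4),wproj(w,M,K).round(),toolxy(w)[0].round(4))
print(toolxy([0,0,0])[1:], wproj([0.4493,.1465,.08],M,K))
E
```

```text
time_s: 5.05
position: [0.4498, 0.1462, 0.1318]
ee_rot: [0.518, 3.097, 0.001]
ft_force: [-0.6, 0.3, 0.4]
opening: 0.0853
finger_force: 0.0
0.97 [0.3503 0.0543 0.0407] [[125. 146.]] [ 0.0645 -0.1198  0.091 ]
0.85 [0.3242 0.1657 0.0383] [[277.  36.]] [ 0.1255 -0.0229  0.0934]
(np.float64(161.02326364715387), array([0.45008371, 0.1465046 , 0.13194018])) [[316.32907637 267.41895905]]
```

View pics/w2.png

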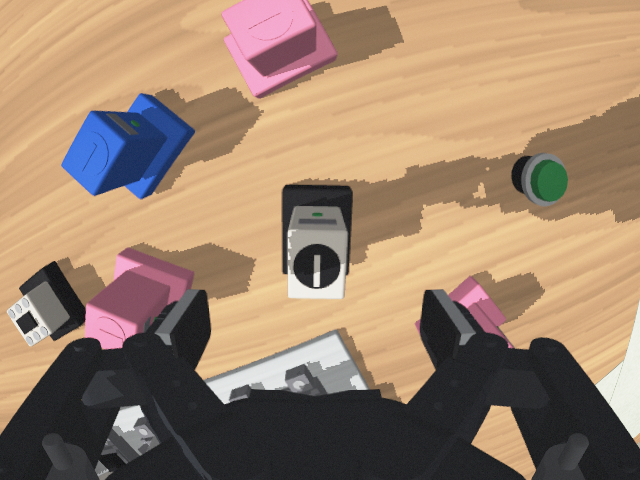

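The dial is at (316,267), exactly where predicted, and the edges are aligned. I'll descend and grasp.

```bash
python3 -m pendant '[[0,0,0.03,0,0,0],[0,0,0.03,0,0,0],[0,0,0.014,0,0,0],[0,0,0,0,0,0],[0,0,0,0,0,0]]'
python3 -m pendant '[[0,0,0,0,0,0],[0,0,0,0,0,0],[0,0,0,0,0,0],[0,0,0,0,0,0],[0,0,0,0,0,0],[0,0,0,0,0,0],[0,0,0,0,0,0],[0,0,0,0,0,0]]' 1 50
```

```text
time_s: 5.78
position: [0.45, 0.1468, 0.0574]
ee_rot: [0.517, 3.097, 0.001]
ft_force: [-0.2, -0.4, 0.1]
opening: 0.0854
finger_force: 0.0
time_s: 6.78
position: [0.4493, 0.1467, 0.0565]
ee_rot: [0.517, 3.098, 0.0]
ft_force: [-0.9, -0.1, 6.0]
opening: 0.0294
finger_force: 49.3
```

```bash
python3 -m pendant '[[0,0,-0.03,0,0,0],[0,0,-0.05,0,0,0],[0,0,-0.06,0,0,0],[-0.0383,-0.01935,0,0,0,0],[-0.0383,-0.01935,0,0,0,0],[-0.0383,-0.01935,0,0,0,0],[-0.0383,-0.01935,0,0,0,0],[-0.0383,-0.01935,0,0,0,0],[-0.0383,-0.01935,0,0,0,0],[0,0,0,0,0,-8.7],[0,0,0,0,0,-8.7],[0,0,0,0,0,-8.6]]'
python3 -m pendant '[[0,0,0,0,0,0],[0,0,0,0,0,0]]'
python3 - <<'E'
from h import *
M,K,im=look("w3")
for t in ("timer_centre","socket_floor"):
  for d in eyes.tip_of(t,"wrist")[:3]:
    w=world(d["xyz"],"wrist",M);print(t,round(d["conf"],2),w.round(4),wproj(w,M,K).round(),toolxy(w)[0].round(4))
print(toolxy([0,0,0])[1:],observe()["opening"])
im=eyes.read_camera("top");cv2.imwrite("pics/top3.png",im[...,::-1])
E
```

```text
time_s: 8.28
position: [0.6287, -0.0379, 0.1958]
ee_rot: [0.201, -3.134, -0.0]
ft_force: [-0.7, 0.3, -0.6]
opening: 0.0297
finger_force: 49.9
time_s: 8.52
position: [0.6288, -0.0377, 0.1961]
ee_rot: [0.188, -3.136, -0.0]
ft_force: [-0.4, 0.5, -0.4]
opening: 0.0291
finger_force: 49.9
timer_centre 0.97 [0.556  0.2302 0.0391] [[603. 182.]] [0.0399 0.2748 0.1572]
timer_centre 0.84 [0.45   0.0131 0.0405] [[410.   5.]] [0.1713 0.0719 0.1558]
socket_floor 0.84 [ 0.6242 -0.0398  0.0147] [[314. 208.]] [ 0.0048 -0.0015  0.1815]
(np.float64(-173.0423566814044), array([ 0.62881493, -0.03771138,  0.19626282])) 0.02975361329867
```

View pics/w3.png

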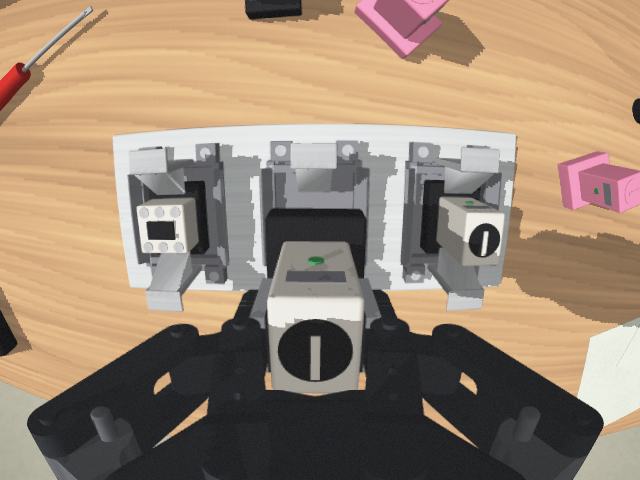

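The relay is held upright over the middle socket. The references in view are the fixed dial (486,240), the fixed contactor's label (161,231), the near hook (314,155) and the held dial (315,351).

Run:
```python
from h import *
m=eyes.camera_model("wrist");M=np.array(m["world_to_cam"]);K=np.array(m["mtx"])
a=onplane([[485,241]],.096,M,K)[0];b=onplane([[161,231]],.066,M,K)[0]
print(a,b,"mid",(a+b)/2,"dist",np.linalg.norm((a-b)[:2]),"yaw",np.degrees(np.arctan2(*(a-b)[1::-1]))-90)
z=.196-.018+.04-.0
print("held dial",onplane([[315,351]],z,M,K))
# hook tip bases: side screws symmetric pairs of middle socket, corners of slot
g=onplane([[280,150],[348,150]],.03,M,K);print("screws",g,g.mean(0))
n=onplane([[267,212],[366,210]],z-.06,M,K);print("foot edge",n, np.degrees(np.arctan2(*(n[1]-n[0])[1::-1]))-90)
# vertical slot edges of socket (left,right) in tool frame
r=onplane([[122,135],[515,135]],.016,M,K);print("rail near edge",r,np.degrees(np.arctan2(*(r[1]-r[0])[1::-1]))-90)
```

```text
[0.61492949 0.07640844 0.096     ] [ 0.64442741 -0.15309966  0.066     ] mid [ 0.62967845 -0.03834561  0.081     ] dist 0.23139597315173074 yaw 7.323885535304754
held dial [[ 0.62919637 -0.0384602   0.218     ]]
screws [[ 0.57860296 -0.07183006  0.03      ]
 [ 0.5721343  -0.01934     0.03      ]] [ 0.57536863 -0.04558503  0.03      ]
foot edge [[ 0.59914208 -0.06381187  0.158     ]
 [ 0.592775   -0.01977637  0.158     ]] 8.227364499016929
rail near edge [[ 0.57706991 -0.21699588  0.016     ]
 [ 0.53341418  0.1303743   0.016     ]] 7.16308949804781
```

Aligned to within 1 mm. I'll press down in stages with a firmer grip.

```bash
python3 -m pendant '[[-0.0005,0,0.03,0,0,0],[0,0,0.025,0,0,0],[0,0,0.01,0,0,0],[0,0,0.01,0,0,0],[0,0,0.01,0,0,0],[0,0,0,0,0,0]]' 1 80
python3 -m pendant '[[0,0,0.008,0,0,0],[0,0,0.008,0,0,0],[0,0,0.008,0,0,0],[0,0,0,0,0,0]]'
python3 - <<'E'
from h import *
M,K,im=look("w4");im=eyes.read_camera("scene");cv2.imwrite("pics/s4.png",cv2.resize(im[200:370,120:390,::-1],None,fx=2.5,fy=2.5))
print(toolxy([0,0,0])[1:],observe()["ft_force"],observe()["ft_torque"])
E
```

```text
time_s: 9.48
position: [0.6295, -0.0377, 0.1111]
ee_rot: [-0.193, 3.136, 0.0]
ft_force: [0.5, -0.3, -1.3]
opening: 0.0296
finger_force: 81.6
time_s: 9.98
position: [0.6295, -0.0377, 0.0869]
ee_rot: [-0.193, 3.136, 0.0]
ft_force: [3.4, -0.1, -5.6]
opening: 0.0292
finger_force: 81.1
(np.float64(-172.9471557942751), array([ 0.62952419, -0.03764263,  0.08717529])) [ 3.04468889 -0.67569362 -5.44144085] [ 0.0610668  -0.80731973  0.04151914]
```

View pics/s4.png

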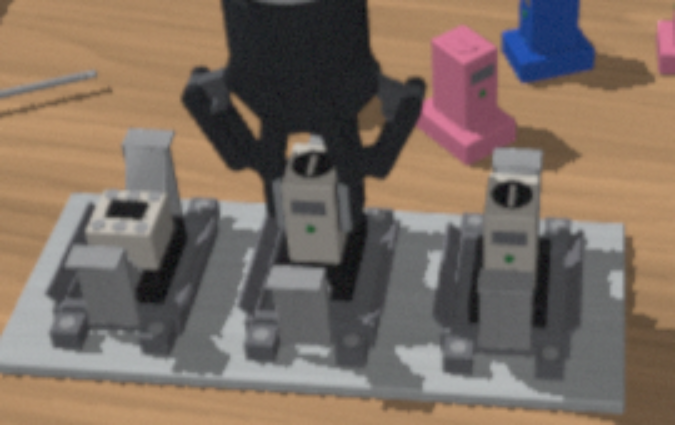

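The relay is wedging between the hooks with its foot about 14 mm above the floor, and forces are small. I'll keep pressing.

```bash
python3 -m pendant '[[0,0,0.005,0,0,0],[0,0,0.005,0,0,0],[0,0,0.003,0,0,0],[0,0,0,0,0,0]]'
python3 -m pendant '[[0,0,0.002,0,0,0],[0,0,0,0,0,0]]'
```

```text
time_s: 10.58
position: [0.6288, -0.0376, 0.0738]
ee_rot: [0.193, -3.134, -0.0]
ft_force: [-0.9, -0.5, -0.9]
opening: 0.0291
finger_force: 81.2
time_s: 10.82
position: [0.6294, -0.0376, 0.0727]
ee_rot: [-0.193, 3.135, -0.0]
ft_force: [-1.7, 0.3, 3.5]
opening: 0.0291
finger_force: 81.7
```

```bash
python3 -m pendant '[[0,0,0.0015,0,0,0],[0,0,0,0,0,0]]'
python3 - <<'E'
from h import *
im=eyes.read_camera("scene");cv2.imwrite("pics/s5.png",cv2.resize(im[200:370,120:390,::-1],None,fx=2.5,fy=2.5))
s=observe();print(s["ft_force"],s["position"])
E
```

```text
time_s: 11.08
position: [0.6294, -0.0376, 0.0726]
ee_rot: [-0.193, 3.134, -0.001]
ft_force: [-8.4, 2.3, 23.8]
opening: 0.0288
finger_force: 84.5
[-8.44570288  1.8276766  23.86128896] [ 0.6293504  -0.03760863  0.07257007]
```

View pics/s5.png

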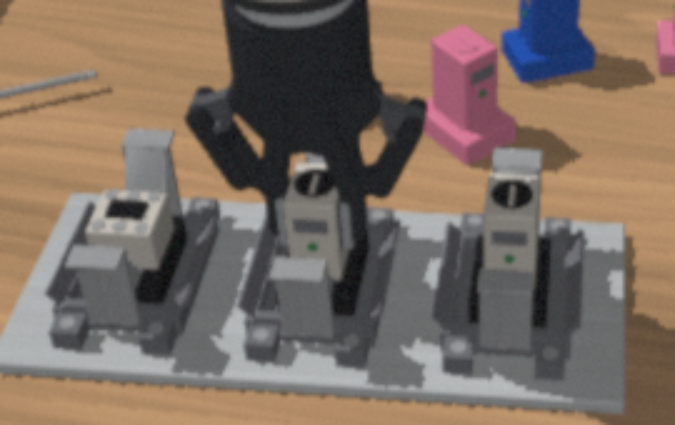

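It stopped hard at 24 N with no travel, at the expected seated height, and the hook is back. I'll relieve the force, open and retreat straight up.

```bash
python3 -m pendant '[[0,0,-0.0015,0,0,0],[0,0,0,0,0,0]]'
python3 -m pendant '[[0,0,0,0,0,0],[0,0,0,0,0,0],[0,0,0,0,0,0],[0,0,0,0,0,0],[0,0,0,0,0,0],[0,0,0,0,0,0]]' -1
python3 -m pendant '[[0,0,-0.02,0,0,0],[0,0,-0.04,0,0,0],[0,0,-0.05,0,0,0],[0,0,-0.05,0,0,0],[0.05,0,0,0,0,0],[0.05,0,0,0,0,0],[0,0,0,0,0,0],[0,0,0,0,0,0]]'
python3 - <<'E'
from h import *
for c in ("top","scene"):
    im=eyes.read_camera(c)
    if c=="scene":cv2.imwrite("pics/s6.png",cv2.resize(im[200:370,120:390,::-1],None,fx=2.5,fy=2.5))
    for t in ("timer_centre","contactor_centre"):
        for d in eyes.tip_of(t,c)[:6]:
            w=world(d["xyz"],c);print(c,t,round(d["conf"],2),w.round(3))
E
```

```text
time_s: 11.38
position: [0.6295, -0.0377, 0.0726]
ee_rot: [-0.193, 3.135, -0.0]
ft_force: [-2.1, 1.8, 7.4]
opening: 0.0288
finger_force: 82.7
time_s: 12.12
position: [0.6293, -0.0377, 0.0723]
ee_rot: [0.193, -3.136, -0.0]
ft_force: [-0.2, 0.1, -0.5]
opening: 0.085
finger_force: 0.0
time_s: 13.12
position: [0.5305, -0.05, 0.2326]
ee_rot: [-0.193, 3.135, -0.0]
ft_force: [0.9, 0.2, 0.0]
opening: 0.0859
finger_force: 0.0
top timer_centre 0.83 [0.453 0.013 0.038]
top timer_centre 0.81 [ 0.629 -0.039  0.059]
top timer_centre 0.74 [0.355 0.056 0.042]
top timer_centre 0.71 [0.561 0.233 0.04 ]
top timer_centre 0.6 [0.328 0.164 0.041]
scene timer_centre 0.95 [0.324 0.167 0.043]
scene timer_centre 0.91 [0.351 0.057 0.04 ]
scene timer_centre 0.86 [0.555 0.231 0.04 ]
scene timer_centre 0.77 [ 0.63  -0.035  0.057]
scene timer_centre 0.56 [0.452 0.01  0.042]
scene contactor_centre 0.75 [ 0.432 -0.098  0.026]
```

View pics/s6.png

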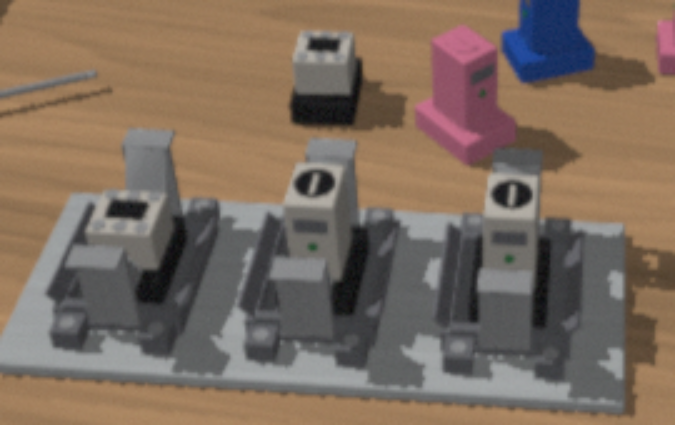

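The timer stands in the middle socket at crop (315,230), level with its fixed twin and with the hooks closed. Its centre reads z ≈ 0.058, against 0.056 expected, and the contactor hasn't moved.

```bash
python3 -c "from bench import workorder;print(workorder.finish_job())"
```

```text
the job is handed in; nothing more can be done
None
```

The timer relay is seated and latched in the empty socket, the spare contactor stands where it was, the arm is clear, and the job was handed in about 13 s into the 42 s limit; no verdict was returned.

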